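Seat the tube block on the shaker's pegs and clamp it

TASK

The heavy metal tube block was put down crooked on the shaker and is riding on top of its locating pegs. Slide the block back square against the rear stop and along it until it drops over the pegs and sits fully down and flat on the platform; then swing the clamp lever round, as far as it goes, over the block's front tab. Leave the things standing around where they are.

Things in the scene. Friction and masses are not known exactly. Their poses are not given: they have to be found in the camera images.
- shaker: bench shaker, white housing 230 x 190 x 62 mm (x -154..+76, y -95..+95), fixed to the counter, sloped control panel in front. Origin on the counter, under the middle of the seated block; x to the back, y left, z up. Its aluminium platform (x -95..+55, y -80..+80, top 74 mm above origin) has the housing's yaw but stopped anywhere on its orbit: see platform.
- platform (a point): nominal centre of the pegs' frame on the platform's top: point (0, 0, 74) mm of the shaker, axes alike; a point of the housing. The real platform with its pegs, rear stop and lever is displaced by an unknown amount, up to 3.5 mm in x and in y. Four steel pegs, diameter 10, 9 mm high, tapered tips, at x -30 and +14, y -32 and +32 mm, hidden under the block.
- rear_stop (a point): nominal middle of the front face of the steel rear stop bar, at the platform's top (x +40.5 mm of the shaker); bar 104 mm long in y, 22 mm high. A block whose rear face rests square on the stop has its bores in line with the pegs fore and aft; it then needs only the right place sideways (y) to drop 9 mm by its own weight.
- tube_block: loose aluminium block, 0.6-0.9 kg, 80 (x) x 116 (y) x 44 mm, 12 wells of 17 mm on top; in front a tab, y -26..+26, 8 mm thick, level with the underside, out to x -70. Origin: centre of the 80 x 116 underside. 4 bores below, 12.4 wide, 12 deep, at the pegs' x, y. Origin 83 mm above the counter riding on the pegs, 74 seated. Starts 8-16 mm forward, up to 14 sideways, 0.12 rad. Slides at 3-7 N.
- clamp_lever (a joint): steel lever on the platform. 0: arm points to the front (-x), open; grows as the arm swings clockwise seen from above, through +y at 1.57, to its end stop at 2.0 rad, over the seated block's tab; a raised block is in its way. Starts at 0 to 0.2, turns with 0.08 N m (1.5 N at the knob), stays where left. Stands at lever_pivot.
- lever_pivot (a point): nominal pivot of the clamp lever at the platform's top: x -78, y -66 mm of the shaker, front right corner. Arm 62 mm long, 14 wide, from 10 to 17 mm above the platform; an upright black knob, diameter 14 mm, stands 56 mm from the pivot, from 17 to 44 mm above the platform.
- tip_box: closed box of pipette tips, 122 x 93 x 83 mm, loose, beside the shaker on the left; origin at the centre of its underside
- tape_roll: roll of tape lying flat, 98 mm across, 25 mm high, loose, beside the shaker on the right; origin at the centre of its underside
- tube_rack: white rack 141 x 51 x 46 mm with five capped tubes (115 mm high over all), loose, left of the shaker near the centrifuge; origin at the centre of its underside
- sample_cup_3: specimen cup with screw lid, 58 mm across, 70 mm high, loose, on the right of the counter; origin at the centre of its underside
Not all that is in view belongs to the job. What is shaped like the tube_block but purple is not meant.

How it is judged:
By the outcome, as a careful person would: the job done as asked, in the order asked, and still so for the second after the job is handed in, with the robot touching nothing.
It also fails if it takes over 72 s, if anything falls off the work surface, if the arm or the gripper's body presses on something with over 40 N, if the wrist force passes 120 N, or if a joint passes its speed limit or range.

ROBOT

A 6-joint arm with a two-finger parallel gripper is mounted at the origin on a cart in front of the work surface, level with it; the furniture and walls round the work are solid. World frame = base frame: x ahead of the robot, y to its left, z up, the work surface at z = 0. Lengths are in m, angles in degrees, forces in N, time in s.
With the tool pointing down it reaches from about 0.4 to 0.825 m from the base axis. Payload 7 kg.
Tool frame: the origin (TCP) lies midway between the tips of the shut fingers; the grasp point (between the pads) lies 19 mm behind it (hold_point_z is the distance from the TCP to the grasp point, in m); z points along the fingers, y is the line along which they close (so a half turn about z gives the same grasp; the last joint's range is limited). The gripper opens to 88 mm and grips with 3 to 60 N. Pads are 19 mm wide; open, the fingers measure 130 mm over their backs; the gripper's body (78 mm by 193 mm) begins 47 mm behind the grasp point.
Start: joints at [88.7, 20.546, 0.682, 0, -70.136, -16.507], TCP at [0.206, 0.643, 0.227] pointing down, gripper open.
Joint ranges: [-176.03, 176.03], [-82.01, 121.73], [-58.28, 71.71], [-173.87, 95.51], [-174.79, -0.11], [-173.66, 173.66]. Speed limits (degrees/s): [136.94, 136.94, 172.46, 180, 180, 180].

INTERFACE

Orientations are given as [roll, pitch, yaw] about the fixed x, y, z axes, in that order (R = Rz(yaw) Ry(pitch) Rx(roll)).
In Python, from plant import get_state, capture, close_job, hold_point_z gives the robot as it stands.
- The arm moves only by the shell command python3 -m inch 'ROWS' [FORCE]. ROWS is text: rows parted by semicolons, each of 5 numbers parted by spaces: the shift along the tool's x, y, z normalised to -1 to 1, where 1 is 0.15 m, then the turn about the tool's z normalised to -1 to 1, where 1 is 360 degrees, then the opening, from 0 (shut) to 1 (fully open). In form: tx ty tz spin grip; .... A call has exactly 8 rows; each row shifts and turns the commanded pose from where the row before left it, along the tool's axes as they then stand; what a row does not reach is not made up. A row lasts 1/8 s, in which the tool goes at most 62.5 mm and 10.7 degrees, less where a joint would pass 70% of its speed; a pose out of reach is approached as far as the arm can. A call with a number of a shift or a turn outside -1 to 1 is refused whole. A call with a gripper value outside its range is refused whole. The fingers move at their own pace and stop on an object; FORCE is the grip in N (left out, the last holds). Time passes only in rows, so rows that do not move let the fingers close, or fill a call up. It gives the time, the measured TCP pose, the force, the opening and the grip force at its end, in the units of the state.
- get_state(): the state, without advancing time (a new reading comes with each control period).
- capture(name): name is "scene" or "top" or "wrist"; returns a dict with "color" (420x560x3 uint8, blue, green, red), "mtx" (3x3 intrinsics, pixels), "R" (3x3) and "t" (3): a world point X has camera coordinates R X + t. Camera axes: x right, y down, z forward; pixel columns grow to the right and rows downward; lengths in m; the calibration is good to about 2 mm. A picture is of the moment at which its call begins. There is no depth.
- close_job(): hands the job in; it is judged then, once.
The state is a dict: "time_s": time; "joints": joint angles; "qd": joint speeds; "joint_torque": joint torques, N m; "tcp_pos": TCP position; "eef_rot": TCP orientation; "contact_force": force on the tool from outside, world axes, zero at the start; "moment": the same for the moment, N m; "gripper_width": finger opening in m; "gripper_force": force on a finger pad.
Only numpy, scipy, OpenCV 4.12 (cv2) and the standard library are available. Lean on these libraries where they do the work, as an engineer would, in place of code of your own. Each camera call takes 0.05 s, during which the arm holds its last target. There are 200 camera calls.

## Working session

There is one attempt and no reset: what is moved stays moved. The work goes in short steps, Python scripts to look and compute and a shell command to move; the robot and the scene stay as the last step left them, time stands still between calls to the robot, and variables do not carry over. Pictures are saved under pics/ and viewed, at most 10 in all, crops included, and the job is handed in when it is done.

```bash
mkdir -p pics; cat > h.py <<'E'
import numpy as np,cv2
from plant import get_state,capture,hold_point_z
def snap(n,f,crop=None,s=1):
    c=capture(n);im=c['color']
    if crop: x0,y0,x1,y1=crop; im=im[y0:y1,x0:x1]
    im=cv2.resize(im,None,fx=s,fy=s,interpolation=cv2.INTER_CUBIC)
    cv2.imwrite('pics/'+f,im);np.savez('pics/'+f+'.npz',K=c['mtx'],R=c['R'],t=c['t'],im=c['color']);return c
def ray(f,u,v,z):
    c=np.load('pics/'+f+'.npz');R,t=c['R'],c['t']
    d=R.T@np.linalg.solve(c['K'],[u,v,1]);o=-R.T@t
    return o+d*(z-o[2])/d[2]
def proj(f,X):
    c=np.load('pics/'+f+'.npz');p=c['K']@(c['R']@np.array(X)+c['t']);return p[:2]/p[2]
E
python3 - <<'E'
from h import *
for n in('scene','top'):
    c=snap(n,n+'1.png',None,1.4);print(n,-c['R'].T@c['t'],c['R'][2])
s=get_state();print({k:np.round(v,3) for k,v in s.items()},hold_point_z)
E
```

```text
scene [-0.75856601 -0.64390242  1.06499163] [ 0.74032775  0.35340252 -0.57185792]
top [ 0.22314828 -0.0277904   1.62190399] [ 0.21419439 -0.00743648 -0.97676275]
{'time_s': np.float64(0.1), 'joints': array([ 8.8700e+01,  2.0587e+01,  6.3800e-01, -1.8000e-02, -7.0135e+01,
       -1.6507e+01]), 'qd': array([-0.063, -0.103,  0.161,  0.143, -0.035,  0.001]), 'joint_torque': array([-2.0000e-03, -5.8416e+01,  2.9375e+01,  7.0160e+00,  1.0000e-02,
       -0.0000e+00]), 'tcp_pos': array([0.206, 0.642, 0.226]), 'eef_rot': array([ 1.79915e+02, -7.00000e-03, -1.78130e+01]), 'contact_force': array([-1.553,  0.111, -0.207]), 'moment': array([ 0.049, -0.026,  0.005]), 'gripper_force': np.float64(0.0), 'gripper_width': np.float64(0.088)} 0.0188
```

View pics/top1.png

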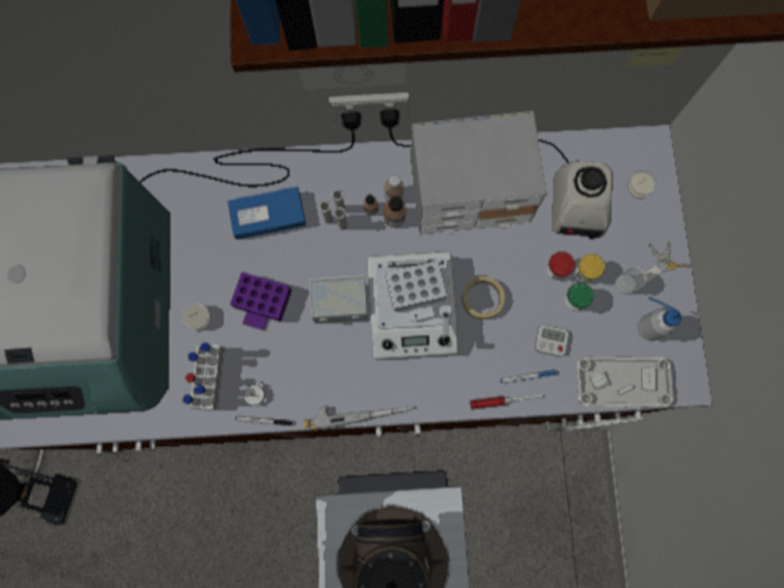

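View pics/scene1.png

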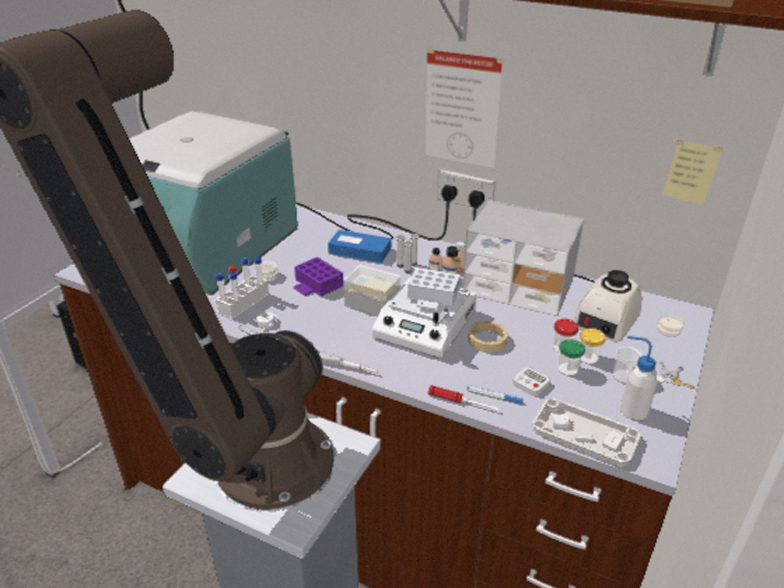

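The top view shows the shaker at about (412,305), the block at (415,285), the lever knob near (446,313), the tip box at (338,298) and the tape at (485,297). The purple decoy is at (261,297).

```bash
python3 - <<'E'
from h import *
f='top1.png'
for u,v,z in[(368,258,.062),(450,253,.062),(457,352,.03),(374,358,.03),(415,285,.127),(446,313,.118),(485,297,.025),(338,285,.083)]:
    print(u,v,ray(f,u/1.4,v/1.4,z).round(3))
im=np.load('pics/top1.png.npz')['im'][170:265,205:370]
cv2.imwrite('pics/top1c.png',cv2.resize(im,None,fx=4.8,fy=4.8,interpolation=cv2.INTER_CUBIC))
E
```

```text
368 258 [0.661 0.017 0.062]
450 253 [ 0.661 -0.169  0.062]
457 352 [ 0.441 -0.169  0.03 ]
374 358 [0.439 0.016 0.03 ]
415 285 [ 0.577 -0.083  0.127]
446 313 [ 0.514 -0.145  0.118]
485 297 [ 0.563 -0.243  0.025]
338 285 [0.598 0.085 0.083]
```

View pics/top1c.png

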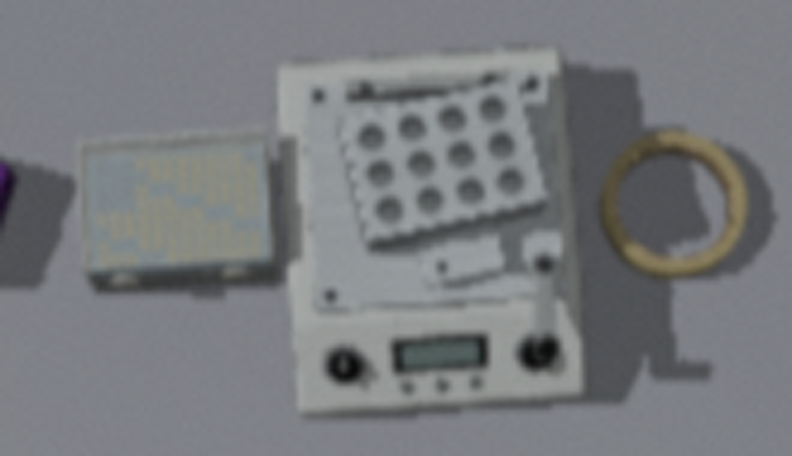

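The crop shows the block yawed about +10°, the stop bar behind it from (347,90) to (530,85), the lever pivot at (543,262) and the knob at about (540,350). I'll go over for a close wrist view.

```bash
python3 -m inch '0 0 -.4 0 1;0 0 -.4 0 1;.2 .33 0 0 1;.2 .33 0 0 1;.2 .33 0 0 1;.2 .33 0 0 1;.2 .33 0 0 1;0 0 0 0 1'; python3 -m inch '.29 .29 0 0 1;.29 .29 0 0 1;.29 .29 0 0 1;.29 .29 0 0 1;.29 .29 0 0 1;.29 .29 0 0 1;.29 .29 0 0 1;.29 .29 0 0 1'; python3 -m inch '0 0 0 .025 1;0 0 0 .025 1;0 0 0 .025 1;0 0 0 .025 1;0 0 0 .025 1;0 0 0 .025 1;0 0 0 .02 1;0 0 0 0 1'
python3 - <<'E'
from h import *
c=snap('wrist','w1.png',None,1.4);print(-c['R'].T@c['t'],c['R'][2]);s=get_state();print(s['time_s'],s['tcp_pos'],s['eef_rot'])
E
```

```text
time_s: 1.1
tcp_pos: [0.274, 0.3579, 0.3475]
eef_rot: [-179.9, 0.0, -17.9]
contact_force: [0.3, 0.8, 0.4]
gripper_width: 0.0878
gripper_force: 0.0
time_s: 2.1
tcp_pos: [0.4994, -0.0784, 0.3463]
eef_rot: [-180.0, 0.0, -17.8]
contact_force: [1.6, 0.8, 0.3]
gripper_width: 0.0876
gripper_force: 0.0
time_s: 3.1
tcp_pos: [0.4987, -0.0763, 0.3461]
eef_rot: [180.0, 0.0, -78.9]
contact_force: [-0.7, 1.4, 0.5]
gripper_width: 0.0879
gripper_force: 0.0
[ 0.51256022 -0.14120436  0.50461386] [-0.04786107  0.24125688 -0.96928037]
3.15 [ 0.49864684 -0.0763857   0.34615753] [ 1.79957062e+02  4.87050477e-03 -7.88391785e+01]
```

View pics/w1.png

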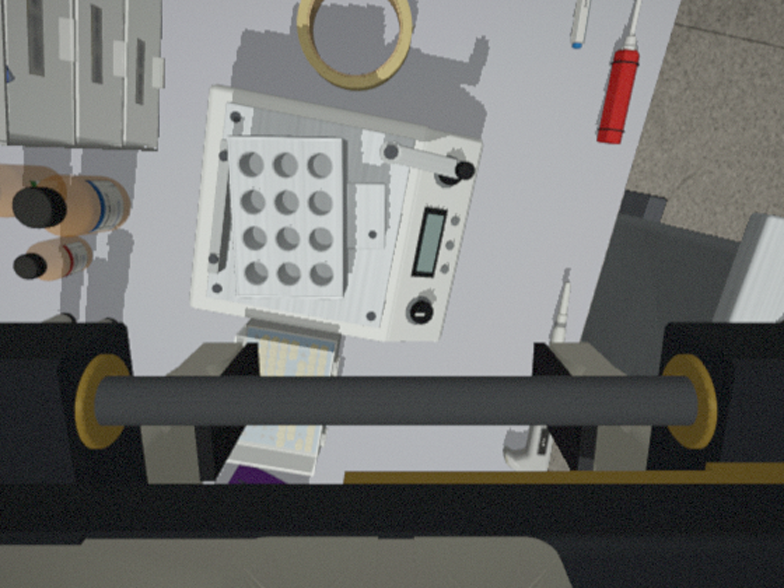

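The wrist view shows the whole shaker: block corners near (232,138), (343,137), (345,296), (237,298), the knob top at (464,170) and the pivot at (391,152). The stop bar is a dark strip at (222,160)-(212,262). I'll enlarge it.

```bash
python3 - <<'E'
from h import *
im=np.load('pics/w1.png.npz')['im'][55:250,130:350]
cv2.imwrite('pics/w1c.png',cv2.resize(im,None,fx=3,fy=3,interpolation=cv2.INTER_CUBIC))
E
```

```text
(no output)
```

View pics/w1c.png

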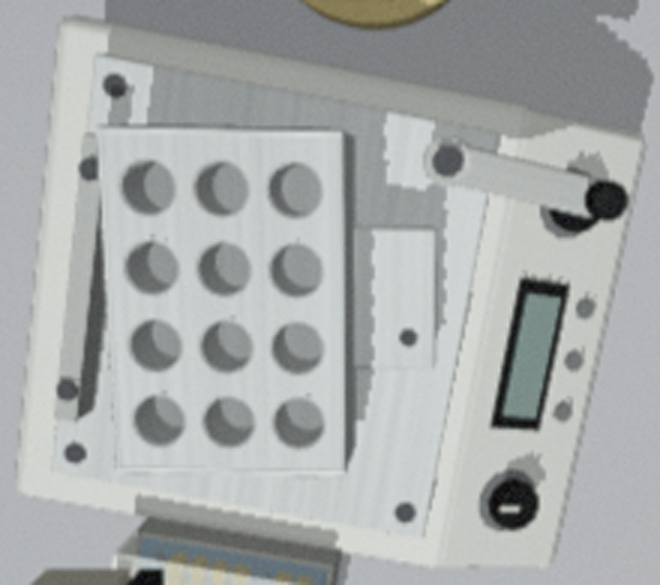

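```bash
python3 - <<'E'
from h import *
def P(u,v,z): return ray('w1.png',u/3+130-.33,v/3+55-.33,z)
L=dict(houRR=(62,18,.062),houRL=(20,490,.062),plRR=(97,55,.074),plRL=(53,473,.074),plFL=(428,540,.074),stopLs=(67,389,.096),stopRs=(90,168,.096),stopLfront=(80,415,.096),stopLback=(56,418,.096),piv=(447,160,.091),knob=(606,200,.118),b1=(100,127,.127),b2=(343,131,.127),b3=(347,470,.127),b4=(118,468,.127))
Q={k:P(*v) for k,v in L.items()}
for k,v in Q.items(): print(k,v.round(4))
def ang(a,b): d=Q[b]-Q[a]; return np.degrees(np.arctan2(d[1],d[0])).round(2),np.linalg.norm(d).round(4)
for a,b in[('houRR','houRL'),('plRR','plRL'),('plFL','plRL'),('stopRs','stopLs'),('b1','b4'),('b2','b3'),('b2','b1'),('b3','b4'),('piv','knob')]: print(a,b,ang(a,b))
print('block c',sum(Q[f'b{i}'] for i in(1,2,3,4))/4)
E
```

```text
houRR [ 0.6666 -0.1695  0.062 ]
houRL [0.6644 0.0144 0.062 ]
plRR [ 0.6486 -0.1586  0.074 ]
plRL [0.6481 0.0007 0.074 ]
plFL [ 4.971e-01 -1.000e-04  7.400e-02]
stopLs [ 0.6394 -0.0395  0.096 ]
stopRs [ 0.6399 -0.1198  0.096 ]
stopLfront [ 0.6336 -0.0307  0.096 ]
stopLback [ 0.6423 -0.0278  0.096 ]
piv [ 0.5172 -0.1465  0.091 ]
knob [ 0.4621 -0.1436  0.118 ]
b1 [ 0.6285 -0.1348  0.127 ]
b2 [ 0.5514 -0.1485  0.127 ]
b3 [ 0.5313 -0.0372  0.127 ]
b4 [ 0.6095 -0.0228  0.127 ]
houRR houRL (np.float64(90.69), np.float64(0.1839))
plRR plRL (np.float64(90.2), np.float64(0.1593))
plFL plRL (np.float64(0.32), np.float64(0.151))
stopRs stopLs (np.float64(90.33), np.float64(0.0803))
b1 b4 (np.float64(99.64), np.float64(0.1136))
b2 b3 (np.float64(100.24), np.float64(0.113))
b2 b1 (np.float64(10.08), np.float64(0.0783))
b3 b4 (np.float64(10.45), np.float64(0.0795))
piv knob (np.float64(176.98), np.float64(0.0614))
block c [ 0.58015519 -0.0858393   0.127     ]
```

```bash
python3 -m inch '.0835 -.26 0 .003 1;.0835 -.26 0 0 1;0 0 .35 0 1;0 0 .35 0 1;0 0 .35 0 1;0 0 .32 0 1;0 0 0 0 1;0 0 0 0 1' 20
python3 - <<'E'
from h import *
c=snap('wrist','w2.png',None,1.4);print(get_state()['tcp_pos'])
f='w2.png'
for X in [(.5802,-.0858,.127),(.6285,-.1348,.127),(.5514,-.1485,.127)]: print(proj(f,X)*1.4)
E
```

```text
time_s: 4.15
tcp_pos: [0.581, -0.0871, 0.1429]
eef_rot: [-179.9, -0.0, -80.0]
contact_force: [0.3, 0.4, 0.2]
gripper_width: 0.087
gripper_force: 0.0
[ 0.58139429 -0.08700786  0.14346891]
[400.26329828 356.79666307]
[281.37208803 194.56478818]
[520.30534162 194.02250397]
```

View pics/w2.png

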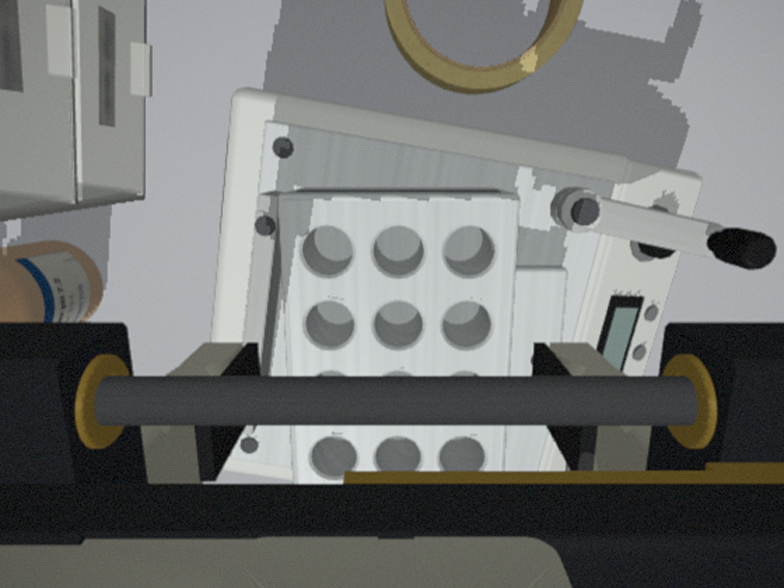

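The block is centred between the fingers (fingers at u 259 and 534, block middle at 398). Descend and grip.

```bash
python3 -m inch '0 0 .1 0 1;0 0 .1 0 1;0 0 .075 0 1;0 0 0 0 1;0 0 0 0 .5;0 0 0 0 .5;0 0 0 0 .5;0 0 0 0 .5' 20
python3 -m inch '0 0 0 .009 .5;0 0 0 .009 .5;0 0 0 .0088 .5;0 0 0 0 .5;0 0 0 0 .5;0 0 0 0 .5;0 0 0 0 .5;0 0 0 0 .5'
```

```text
time_s: 5.2
tcp_pos: [0.5802, -0.0871, 0.1001]
eef_rot: [-179.9, -0.0, -80.1]
contact_force: [1.4, -1.0, -1.3]
gripper_width: 0.0798
gripper_force: 20.0
time_s: 6.2
tcp_pos: [0.5796, -0.0872, 0.1001]
eef_rot: [180.0, -0.0, -89.7]
contact_force: [-2.6, -0.0, 5.0]
gripper_width: 0.0797
gripper_force: 20.0
```

```bash
python3 -m inch '-.01 -.02 0 0 .5;-.01 -.02 0 0 .5;-.01 -.02 0 0 .5;0 -.013 0 0 .5;0 0 0 0 .5;0 0 0 0 .5;0 0 0 0 .5;0 0 0 0 .5'
python3 -m inch '0 -.007 0 0 .5;0 0 0 0 .5;0 0 0 0 .5;0 0 0 0 .5;0 0 0 0 .5;0 0 0 0 .5;0 0 0 0 .5;0 0 0 0 .5'
python3 -m inch '0 -.007 0 0 .5;0 0 0 0 .5;0 0 0 0 .5;0 0 0 0 .5;0 0 0 0 .5;0 0 0 0 .5;0 0 0 0 .5;0 0 0 0 .5'
python3 -m inch '0 -.007 0 0 .5;0 0 0 0 .5;0 0 0 0 .5;0 0 0 0 .5;0 0 0 0 .5;0 0 0 0 .5;0 0 0 0 .5;0 0 0 0 .5'
```

```text
time_s: 7.2
tcp_pos: [0.5877, -0.0837, 0.1]
eef_rot: [179.7, -0.1, -89.7]
contact_force: [-11.9, -2.7, 12.4]
gripper_width: 0.0801
gripper_force: 20.0
time_s: 8.2
tcp_pos: [0.5884, -0.0836, 0.1]
eef_rot: [179.7, -0.1, -89.7]
contact_force: [-12.7, -1.9, 13.4]
gripper_width: 0.0796
gripper_force: 20.0
time_s: 9.2
tcp_pos: [0.5894, -0.0835, 0.0999]
eef_rot: [179.7, -0.1, -89.7]
contact_force: [-12.2, -1.4, 14.3]
gripper_width: 0.0799
gripper_force: 20.0
time_s: 10.2
tcp_pos: [0.5902, -0.0835, 0.0997]
eef_rot: [179.6, -0.1, -89.7]
contact_force: [-12.0, -1.5, 13.6]
gripper_width: 0.0797
gripper_force: 20.0
```

```bash
python3 -m inch '0 0 -.006 0 .5;0 -.007 0 0 .5;0 0 0 0 .5;0 0 0 0 .5;0 0 0 0 .5;0 0 0 0 .5;0 0 0 0 .5;0 0 0 0 .5'
python3 -m inch '0 -.007 0 0 .5;0 -.007 0 0 .5;0 0 0 0 .5;0 0 0 0 .5;0 0 0 0 .5;0 0 0 0 .5;0 0 0 0 .5;0 0 0 0 .5'
```

```text
time_s: 11.2
tcp_pos: [0.5941, -0.0826, 0.1003]
eef_rot: [179.9, -0.0, -89.7]
contact_force: [-4.1, 0.6, -9.9]
gripper_width: 0.0797
gripper_force: 20.0
time_s: 12.2
tcp_pos: [0.5941, -0.0827, 0.1003]
eef_rot: [179.7, -0.0, -89.7]
contact_force: [-10.8, 1.3, -3.8]
gripper_width: 0.08
gripper_force: 20.0
```

```bash
python3 - <<'E'
from h import *
c=snap('wrist','w3.png',None,1.4)
E
```

```text
(no output)
```

View pics/w3.png

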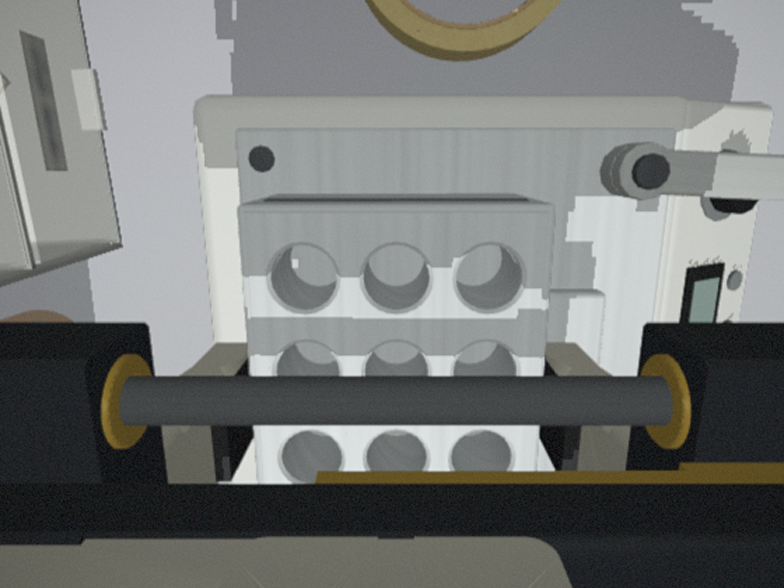

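The block is square with the housing and at the stop. Its right top edge is at row about 205, the platform's right edge at row about 129, the pivot bolt at (650,171), and the tab's right corner at about (604,292).

```bash
python3 - <<'E'
from h import *
for n,u,v,z in[('blkR',245,206,.127),('blkR',550,206,.127),('plR',240,129,.074),('plR',600,129,.074),('piv',650,171,.091),('tabR',600,292,.091)]:
    print(n,ray('w3.png',u/1.4,v/1.4,z).round(4))
print(ray('w3.png',397/1.4,278/1.4,.127),ray('w3.png',397/1.4,460/1.4,.127))
E
```

```text
blkR [ 0.633  -0.1374  0.127 ]
blkR [ 0.557  -0.1377  0.127 ]
plR [ 0.6477 -0.1586  0.074 ]
plR [ 0.5263 -0.159   0.074 ]
piv [ 0.5158 -0.1455  0.091 ]
tabR [ 0.5276 -0.1065  0.091 ]
[ 0.59511215 -0.11917366  0.127     ] [ 0.59490704 -0.06651682  0.127     ]
```

```bash
cat >> h.py <<'E'
def drop(ref='w3.png'):
    a=np.load('pics/'+ref+'.npz')['im'][172:227,185:380]; b=capture('wrist')['color']
    m=cv2.matchTemplate(b[140:260,140:420],a,cv2.TM_CCOEFF_NORMED);_,s,_,l=cv2.minMaxLoc(m)
    st=get_state();print('shift px',l[0]+140-185,l[1]+140-172,round(s,3),st['tcp_pos'].round(4),st['contact_force'].round(1),st['gripper_width'].round(4),st['time_s'].round(1));return b
E
python3 -m inch '0 .01 0 0 .5;0 0 0 0 .97;0 0 0 0 .97;0 0 0 0 .97;0 0 0 0 .97;0 0 0 0 .97;0 0 0 0 .97;0 0 0 0 .97' 20
python3 -c "
from h import *
drop()"
```

```text
time_s: 13.25
tcp_pos: [0.5962, -0.0824, 0.101]
eef_rot: [-179.9, 0.0, -89.7]
contact_force: [-0.2, -1.0, -0.4]
gripper_width: 0.0852
gripper_force: 0.0Traceback (most recent call last):
  File "<string>", line 3, in <module>
    drop()
    ~~~~^^
  File "h.py", line 17, in drop
    st=get_state();print('shift px',l[0]+140-185,l[1]+140-172,round(s,3),st['tcp_pos'].round(4),st['contact_force'].round(1),st['gripper_width'].round(4),st['time_s'].round(1));return b
                                                                                                                             ^^^^^^^^^^^^^^^^^^^^^^^^^
AttributeError: 'float' object has no attribute 'round'
```

```bash
sed -i "s/st\['gripper_width'\].round(4),st\['time_s'\].round(1)/st['gripper_width'],st['time_s']/" h.py
python3 -c "
from h import *
b=drop()
cv2.imwrite('pics/d1.png',b)
# expected shift of well if it drops 9 mm
for z in(.127,.118): print(proj('w3.png',(.595,-.119,z)))"
```

```text
shift px 5 4 0.434 [ 0.5958 -0.0824  0.1008] [ 0.2 -1.  -0.1] 0.08507366626604657 13.35
[283.880285   199.04168536]
[283.67252402 193.88076891]
```

View pics/d1.png

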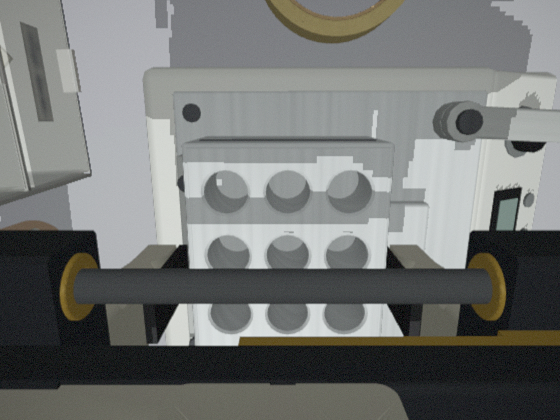

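The block looks smaller and further off (top edge 206 px wide against 223), so it seems to have dropped. I'll check the corners against the seated model.

```bash
python3 - <<'E'
from h import *
c=snap('wrist','w4.png')
for z in(.127,.118):
  print(z,[ray('w4.png',u,v,z).round(4).tolist() for u,v in((185,145),(391,145),(227,191),(349,191),(230,313),(344,313))])
print(get_state()['tcp_pos'])
E
```

```text
0.127 [[0.6312, -0.1379, 0.127], [0.5592, -0.1381, 0.127], [0.6171, -0.1216, 0.127], [0.5731, -0.1217, 0.127], [0.6175, -0.0728, 0.127], [0.5728, -0.0729, 0.127]]
0.118 [[0.6335, -0.1372, 0.118], [0.5566, -0.1374, 0.118], [0.6184, -0.1197, 0.118], [0.5715, -0.1199, 0.118], [0.6189, -0.0676, 0.118], [0.5711, -0.0678, 0.118]]
[ 0.59574849 -0.08242759  0.10077415]
```

The geometry fits z = 0.118 (edge 77 mm wide, wells at 26 mm pitch), so the block is seated. Now lift off, go over the knob, and turn the fingers to close along y.

```bash
python3 -m inch '0 0 0 0 1;0 0 0 0 1;0 0 -.1 0 1;0 0 -.3 0 1;0 0 -.35 0 1;0 0 -.35 0 1;.05 .25 0 0 1;.05 .25 0 0 1'
python3 - <<'E'
from h import *
c=snap('wrist','w5.png',None,1.4);print(get_state()['tcp_pos'])
f='w5.png'
for X in [(.6341,-.138,.118),(.5541,-.138,.118),(.4621,-.1436,.118),(.5165,-.146,.091)]: print(proj(f,X)*1.4)
E
```

```text
time_s: 14.4
tcp_pos: [0.5199, -0.098, 0.2673]
eef_rot: [-179.9, 0.0, -89.7]
contact_force: [0.4, 0.1, -0.6]
gripper_width: 0.0875
gripper_force: 0.0
[ 0.51564357 -0.09875465  0.26753813]
[201.84420715 204.98981141]
[339.34199599 205.49053552]
[498.07129808 196.29570118]
[403.49386471 189.1591294 ]
```

View pics/w5.png

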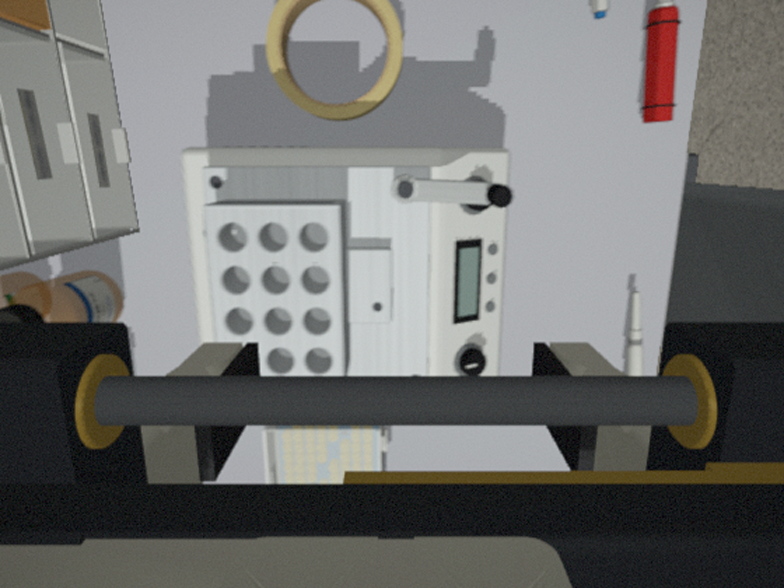

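The block sits square on the platform, with corners at the predicted pixels. The knob top is at (500,195), as predicted. On to the knob.

```bash
python3 -m inch '.149 .18 0 0 1;.149 .18 0 0 1;0 0 0 -.029 1;0 0 0 -.029 1;0 0 0 -.029 1;0 0 0 -.029 1;0 0 0 -.029 1;0 0 0 -.029 1'
python3 -m inch '0 0 0 -.025 .7;0 0 0 -.025 .7;0 0 0 -.025 .7;0 0 .3 0 .7;0 0 .3 0 .7;0 0 .25 0 .7;0 0 0 0 .7;0 0 0 0 .7' 20
```

```text
time_s: 15.45
tcp_pos: [0.4669, -0.1429, 0.2669]
eef_rot: [-180.0, -0.1, -26.7]
contact_force: [0.8, -0.1, 0.5]
gripper_width: 0.0876
gripper_force: 0.0
time_s: 16.45
tcp_pos: [0.468, -0.143, 0.1401]
eef_rot: [180.0, -0.1, -0.1]
contact_force: [0.5, 0.7, 0.8]
gripper_width: 0.0613
gripper_force: 0.0
```

```bash
python3 -m inch '-.043 0 0 0 .7;0 0 .14 0 .7;0 0 .133 0 .7;0 0 0 0 .7;0 0 0 0 0;0 0 0 0 0;0 0 0 0 0;0 0 0 0 0' 15
python3 - <<'E'
from h import *
P=np.array([.5165,-.146]);p=get_state()['tcp_pos'][:2];print(p)
k=p-P;r=np.hypot(*k);t=np.arctan2(k[1],-k[0]);print(r,t)
T=np.linspace(t,2.03,17);X=P+.056*np.c_[-np.cos(T),np.sin(T)];d=np.diff(X,axis=0)/.15
print(np.c_[d[:,0],-d[:,1]].round(3).tolist(),X[-1],X[8])
E
```

```text
time_s: 17.45
tcp_pos: [0.4604, -0.1428, 0.0975]
eef_rot: [-180.0, -0.0, -0.1]
contact_force: [-0.4, -0.1, 1.1]
gripper_width: 0.0269
gripper_force: 0.0
[ 0.46042252 -0.14280261]
0.05616856242296163 0.05695573860717714
[[0.005, -0.046], [0.011, -0.045], [0.016, -0.043], [0.022, -0.041], [0.026, -0.038], [0.031, -0.034], [0.035, -0.03], [0.038, -0.026], [0.041, -0.021], [0.043, -0.015], [0.045, -0.01], [0.046, -0.004], [0.046, 0.001], [0.045, 0.007], [0.044, 0.012], [0.042, 0.018]] [ 0.54132113 -0.09580128] [ 0.4883198  -0.09760706]
```

```bash
python3 -m inch '0 0 0 0 0;0 0 0 0 0;0 0 0 0 0;0 0 0 0 0;.005 -.046 0 0 0;.011 -.045 0 0 0;.016 -.043 0 0 0;.022 -.041 0 0 0' 15
python3 -m inch '.026 -.038 0 0 0;.031 -.034 0 0 0;.035 -.03 0 0 0;.038 -.026 0 0 0;0 0 0 0 0;0 0 0 0 0;0 0 0 0 0;0 0 0 0 0'
```

```text
time_s: 18.45
tcp_pos: [0.4681, -0.1161, 0.0971]
eef_rot: [180.0, 0.0, -0.1]
contact_force: [-3.3, -2.9, 1.3]
gripper_width: 0.013
gripper_force: 15.0
time_s: 19.45
tcp_pos: [0.4881, -0.0973, 0.0973]
eef_rot: [-180.0, -0.0, -0.1]
contact_force: [0.7, 0.1, -4.3]
gripper_width: 0.0132
gripper_force: 15.0
```

```bash
python3 -m inch '.041 -.021 0 0 0;.043 -.015 0 0 0;.045 -.01 0 0 0;.046 -.004 0 0 0;.046 .001 0 0 0;0 0 0 0 0;0 0 0 0 0;0 0 0 0 0'
python3 -m inch '.045 .007 0 0 0;.044 .012 0 0 0;.042 .018 0 0 0;0 0 0 0 0;0 0 0 0 0;0 0 0 0 0;0 0 0 0 0;0 0 0 0 0'
```

```text
time_s: 20.45
tcp_pos: [0.5217, -0.0897, 0.0974]
eef_rot: [-180.0, -0.1, -0.1]
contact_force: [1.1, 4.4, -3.7]
gripper_width: 0.0132
gripper_force: 15.0
time_s: 21.45
tcp_pos: [0.5429, -0.0938, 0.0976]
eef_rot: [-179.9, -0.2, -0.1]
contact_force: [3.8, 12.0, -5.7]
gripper_width: 0.0133
gripper_force: 15.8
```

```bash
python3 -m inch '.01 -.008 0 0 0;.01 0 0 0 0;0 0 0 0 0;0 0 0 0 0;0 0 0 0 0;0 0 0 0 0;0 0 0 0 0;0 0 0 0 0'
python3 -m inch '.015 .006 0 0 0;.015 .006 0 0 0;0 0 0 0 0;0 0 0 0 0;0 0 0 0 0;0 0 0 0 0;0 0 0 0 0;0 0 0 0 0'
```

```text
time_s: 22.45
tcp_pos: [0.5429, -0.0937, 0.0974]
eef_rot: [-179.9, 0.1, -0.1]
contact_force: [-5.1, 9.1, 0.7]
gripper_width: 0.0134
gripper_force: 18.3
time_s: 23.45
tcp_pos: [0.543, -0.0939, 0.0972]
eef_rot: [-179.8, 0.5, -0.1]
contact_force: [-22.5, 23.6, 18.8]
gripper_width: 0.0132
gripper_force: 25.1
```

The lever is on its end stop: it doesn't move under added push. Relieve, open, and lift.

```bash
python3 -m inch '-.035 -.012 0 0 0;0 0 0 0 0;0 0 0 0 .5;0 0 0 0 .5;0 0 0 0 .5;0 0 0 0 .5;0 0 -.1 0 .5;0 0 -.2 0 .5'
python3 -m inch '0 0 -.4 0 .5;0 0 -.35 0 .5;-.25 0 -.2 0 .5;-.35 0 0 0 .5;-.2 -.2 0 0 .5;0 0 0 0 .5;0 0 0 0 .5;0 0 0 0 .5'
python3 - <<'E'
from h import *
c=snap('wrist','w6.png',None,1.4);print(get_state()['tcp_pos'])
c=capture('top');np.savez('pics/t2.png.npz',K=c['mtx'],R=c['R'],t=c['t'],im=c['color'])
a=cv2.resize(cv2.imread('pics/w6.png'),(560,420))
b=cv2.resize(c['color'][170:265,205:370],(560,322))
cv2.imwrite('pics/f.png',cv2.resize(np.vstack([a,b]),None,fx=.8,fy=.8))
E
```

```text
time_s: 24.45
tcp_pos: [0.5431, -0.0944, 0.1429]
eef_rot: [180.0, 0.0, -0.1]
contact_force: [0.3, 0.0, 0.4]
gripper_width: 0.0436
gripper_force: 0.0
time_s: 25.45
tcp_pos: [0.4238, -0.0644, 0.285]
eef_rot: [180.0, -0.0, -0.1]
contact_force: [0.1, -0.8, -0.0]
gripper_width: 0.0434
gripper_force: 0.0
[ 0.42364114 -0.06454111  0.28474307]
```

View pics/f.png

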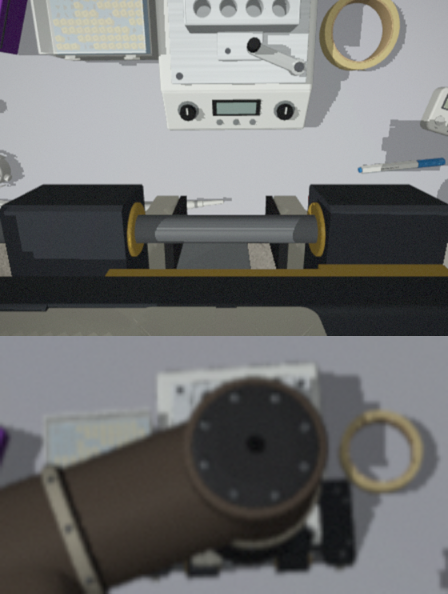

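The lever lies over the tab, with its knob at (254,45) and its pivot at (299,66). Tape and tip box look undisturbed. A numeric check of the angle:

```bash
python3 - <<'E'
from h import *
k=ray('w6.png',317.5,56,.118);p=ray('w6.png',374,82,.091);d=k-p;print(k,p,np.arctan2(d[1],-d[0]))
from plant import close_job
print(close_job())
E
```

```text
[ 0.53611253 -0.09369579  0.118     ] [ 0.51795819 -0.14710074  0.091     ] 1.8984786534742168
the job is handed in; nothing more can be done
None
```

The block is seated flat over its pegs against the rear stop, and the lever is swung onto its end stop over the tab. The job was handed in at about 25.5 s; no result came back, and my last image check put the lever at roughly 1.9 rad of 2.0, although it would go no further when pushed.

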